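# Lock the kernel jar into its keeper with the cam lever

### The job

Slide the keeper's rod forward by its red handle so that its rubber bumper pushes the glass jar of popcorn kernels until the jar sits snugly against the cork stop pad, pressing gently because the jar is glass. Then swing the red cam lever over centre until it snaps fully closed so that the rod is clamped, leaving the jar snug and upright. Leave everything else on the shelf where it is.

Things in the scene. Friction and masses are not known exactly. Their poses are not given: they have to be found in the camera images.
- keeper: Jar keeper: brown wooden board 130 x 360 x 12 mm, screwed down. Origin: centre of its underside; z up; +y runs from the aluminium clamp housing to the fence. Its frame: housing 78 x 50 mm centred at x 0, y -110, top z 85 mm; a 16 mm steel rod runs along y through it at x 0, z 55 mm; rails 12 mm tall at x +-43 mm, y 30 to 155, guide the jar.
- fence: Wooden fence at the keeper's +y end, 100 x 20 x 88 mm, fixed. Origin: centre of its underside, axes as the keeper's; inner (-y) face 10 mm from it. On that face, at rod height, a round cork stop pad (34 mm across) on a screw stands 2 to 16 mm proud: its setting varies, is not measured and does not give under the hand. The jar must come to rest against it.
- rod: Sliding steel rod with handle and bumper. Origin: on its axis at the uncompressed bumper's front face; +y is the pushing direction, axes as the keeper's. It slides 110 mm along the keeper's y and starts 0 to 20 mm from its rear end (rear end: origin above the keeper's origin). A seal drags on it with about 6 N and holds it where it is left. With the lever closed it is clamped (holds some 30 N).
- bumper_face (a point): Centre of the front face of the round rubber bumper on the rod's end (when uncompressed), 38 mm across, z 55 mm. It gives 1 mm for every 6 N, at most 10 mm. When the handle is released it springs back, sliding the rod, until it presses the jar with no more than the rod's drag (about 6 N): that is snug.
- rod_handle (a point): Middle of the round red knob on the upright rod handle, 20 mm in diameter, 32 mm tall (z 93 to 125 mm above the shelf), 30 mm behind the bumper face; it moves with the rod. Push it towards the fence, or pinch it. Below the knob is an 11 mm steel stem.
- jar_center (a point): Centre (half-way up) of the closed glass jar of popcorn kernels: 68 mm in diameter, 100 mm tall with its steel cap, about 0.25 to 0.5 kg, standing loose on the keeper board (its foot 12 mm above the shelf) between bumper and fence. It slides on the board against about 1 to 4 N. Glass: it must not be pressed by the bumper with more than 18 N.
- lever_pivot (a point): A fixed point on the vertical axis of the red cam lever, at the height of the lever's grip centre (114 mm above the shelf, 22 mm to the keeper's -x side of the rod line).
- lever_tip (a point): Centre of the exposed part of the upright round red grip peg at the lever's free end, 70 mm from the pivot axis: 16 mm in diameter, z 86 to 128 mm above the shelf. The flat red arm (14 mm wide) joins it to the pivot at z 88 to 98 mm.
- lever (a joint): Cam lever angle, rad. 0 = open (arm points to the keeper's -x, 10 degrees towards +y); grows counter-clockwise seen from above; closed against its stop at 1.75 (arm points to the keeper's -y). Starts at 0 to 0.1. A spring resists, most near 1.0 rad (about 13 N at the peg). Centre is at 1.5 rad: short of it the lever springs back, past it it snaps shut by itself.
- shaker: White ceramic shaker, 50 mm in diameter, 84 mm tall, standing; origin at the centre of its foot. Bystander.
- scoop: Stainless measuring scoop, cup 54 mm in diameter and 32 mm tall with a 90 mm flat handle to its -y; origin under the cup. Bystander.
- bowl_a: Green melamine bowl, 136 mm across, 55 mm tall; origin at the centre of its foot. Bystander.
- bowl_b: Second green melamine bowl, same size. Bystander.
- tin: Blue tin with a paper label, 72 mm in diameter, 100 mm tall; origin at the centre of its foot. Bystander.
- peg_box: Open wooden box for clothes pegs, 110 x 160 x 60 mm; origin at the centre of its underside. Bystander.

How it is judged:
On the way, in this order (a step that is already met when the one before it is completed fails the run):
1. With the lever still open (below 0.7 rad), the bumper presses the jar (over 1.5 N) and the jar presses the stop pad (over 1 N) (contact force between rod and jar above 1.5 N and contact force between jar and fence above 1 N and value of joint lever below 0.7 rad), for 0.2 s.
2. The lever is closed (past 1.65 rad) with the jar still snug (contact force between rod and jar above 1.5 N and contact force between jar and fence above 1 N and value of joint lever above 1.65 rad), for 0.2 s.
At the end, for the whole second after the job is handed in: The lever is closed (past 1.65 rad of 1.75), the bumper presses the jar with more than 1.5 N and the jar presses the stop pad on the fence with more than 1 N, the jar is upright (within 0.06 rad), and jar and rod are at rest (all of step 2 and angle between jar_center's own z axis and vertical below 0.06 rad and linear speed of each of jar, rod below 0.01 m/s); the robot touches nothing.
It fails at once if The bumper presses the glass jar with more than 18 N (contact force between rod and jar above 18 N).
It fails at once if The jar is tipped by more than 0.25 rad (angle between jar_center's own z axis and vertical above 0.25 rad).
It fails at once if A bystander (shaker, scoop, either bowl, tin or peg box) is moved by more than 20 mm (distance of any of shaker, scoop, bowl_a, bowl_b, tin, peg_box from where it was at the start of the episode above 0.02 m).
It also fails if it takes over 61 s, if anything falls off the work surface, if the arm or the gripper's body presses on something with over 40 N, if the wrist force passes 120 N, or if a joint passes its speed limit or range.

### The arm

A 6-joint arm with a two-finger parallel gripper is mounted at the origin on the work surface. World frame = base frame: x ahead of the robot, y to its left, z up, the work surface at z = 0. Lengths are in m, angles in rad, forces in N, time in s.
With the tool pointing down it reaches from about 0.35 to 1 m from the base axis. Payload 7.1 kg.
Tool frame: the origin (TCP) lies between the finger pads; the fingertips stand 25 mm ahead of it and the grasp point (between the pads) lies 6 mm ahead of it; x points along the fingers, y is the direction in which the jaws open and shut, and the axes are right-handed (so a half turn about x gives the same grasp; the last joint's range is limited). The gripper opens to 85 mm and grips with 20 to 120 N. Pads are 22 mm wide; open, the fingers measure 114 mm over their backs; the gripper's body (76 mm by 85 mm) begins 54 mm behind the grasp point. The pads swing forward as they close: fully open they stand 13 mm farther back than shut.
Start: joints at [-0.019, 0.423, 1.63, -0, 1.089, -0.019], TCP at [0.625, 0, 0.256] pointing down, gripper open.
Joint ranges: [-3, 3], [-0.9, 2.11], [0.09, 2.58], [-1.31, 4.45], [0.11, 2.69], [-2.54, 2.54]. Speed limits (rad/s): [2.39, 2.39, 3.01, 3.14, 3.14, 3.14].

### API

Orientations are given as a unit quaternion [x, y, z, w].
In Python, from workcell import manip gives the robot as it stands.
- The arm moves only by the tool step_arm, never from a script. Its argument "plan" is a list of rows, each a list of 7 numbers: the closure, from 0 (fully open) to 1 (shut), then the shift along the tool's x, y, z as a fraction of full scale, then the turn, a rotation vector about the tool's x, y, z as a fraction of full scale. In form: [[fingers, tx, ty, tz, ax, ay, az], ...]. A call has 1 to 5 rows; each row shifts and turns the commanded pose from where the row before left it, along the tool's axes as they then stand; what a row does not reach is not made up. Full scale, the value 1, is 0.6 m for a shift and 60 degrees for a turn. A row lasts 1/10 s, in which the tool goes at most 50 mm and 8.59 degrees, less where a joint would pass 70% of its speed; a pose out of reach is approached as far as the arm can. A call with a number of a shift or a turn outside -1 to 1 is refused whole. A call with a gripper value outside its range is refused whole. The fingers move at their own pace and stop on an object; "squeeze" is the grip in N (left out, the last holds). Time passes only in rows, so rows that do not move let the fingers close. It gives the time, the measured TCP pose, the force and the opening at its end, in the units of the state.
- manip.observe(): the state, without advancing time (a new reading comes with each control period).
- manip.capture(name): name is "scene" or "side" or "wrist"; returns the picture (384x512x3 uint8, red, green, blue); there is no depth.
- manip.camera_info(name): a dict with "K" (3x3 intrinsics, pixels), "k1" (the pictures are not rectified: a ray, as slopes to the right and down, at radius r is drawn at 1 + k1 r^2 times it, then the intrinsics apply), "eye" and "attitude" of the camera in the world; the wrist camera has in their place "mount" (4x4, takes a point from camera to tool coordinates, whose origin is the TCP and whose axes are the tool frame's). Camera axes: x right, y up, looking along -z (the intrinsics and any distortion apply to the point x, -y, -z); pixel columns grow to the right and rows downward; lengths in m; the calibration is good to about 2 mm. A picture is of the moment at which its call begins: read the wrist's pose just before it. camera_info takes no time and is no camera call.
- manip.close_job(): hands the job in, once; it reports no verdict.
The state is a dict: "t": time; "joints": joint angles; "joint_velocities": joint speeds; "joint_torque": joint torques, N m; "eef_pos": TCP position; "tool_rot": TCP orientation; "contact_force": force on the tool from outside, world axes, zero at the start; "wrist_torque": the same for the moment, N m; "finger_gap": finger opening in m.
Only numpy, scipy, OpenCV 4.12 (cv2) and the standard library are available. Lean on these libraries where they do the work, as an engineer would, in place of code of your own. Each camera call takes 0.05 s, during which the arm holds its last target. There are 200 camera calls.

## Working session

There is one attempt and no reset: what is moved stays moved. The work goes in short steps, Python scripts to look and compute and a tool call to move; the robot and the scene stay as the last step left them, time stands still between calls to the robot, and variables do not carry over. Pictures are saved under pics/ and viewed, about 8 in all and at most 12, crops included, and the job is handed in when it is done.

Besides the shell and the picture viewer there is one more tool, called by a JSON object that holds its "name" and its "arguments", one argument or row to a line. step_arm: Moves the arm, as the interface text tells. Its arguments: {"type":"object","properties":{"plan":{"type":"array","items":{"type":"array","items":{"type":"number"}}},"squeeze":{"type":"number"}},"required":["plan"]}

```bash
mkdir -p pics; cat > h.py <<'E'
import numpy as np, cv2
from workcell import manip
from scipy.spatial.transform import Rotation as R
def pose(ci, st=None):
    if 'mount' in ci:
        T=np.eye(4); T[:3,:3]=R.from_quat(st['tool_rot']).as_matrix(); T[:3,3]=st['eef_pos']
        M=T@np.array(ci['mount']); return M[:3,:3],M[:3,3]
    a=np.array(ci['attitude'],float)
    A=a if a.shape==(3,3) else R.from_quat(a).as_matrix()
    return A,np.array(ci['eye'],float)
def ray(ci,uv,st=None):
    K=np.array(ci['K']);k=ci['k1']
    D=np.array([k,0,0,0,0],float)
    p=cv2.undistortPoints(np.array([[uv]],float),K,D)[0,0]
    A,e=pose(ci,st); return e,A@np.array([p[0],-p[1],-1.])
def onz(ci,uv,z,st=None):
    e,d=ray(ci,uv,st); return e+d*(z-e[2])/d[2]
def proj(ci,P,st=None):
    A,e=pose(ci,st); c=A.T@(np.array(P)-e); x,y=c[0]/-c[2],-c[1]/-c[2]
    f=1+ci['k1']*(x*x+y*y); q=np.array(ci['K'])@[x*f,y*f,1]; return q[:2]
E
python3 - <<'E'
from h import *
print(manip.observe())
for n in ['scene','side','wrist']:
    print(n,manip.camera_info(n))
a=manip.capture('scene'); b=manip.capture('side')
cv2.imwrite('pics/scene0.png',a[:,:,::-1]);cv2.imwrite('pics/side0.png',b[:,:,::-1])
E
```

```text
{'t': 0.0, 'joints': array([-1.89907495e-02,  4.23822734e-01,  1.63071532e+00,  3.46591899e-06,
        1.08860643e+00, -1.89962029e-02]), 'joint_velocities': array([ 1.67177036e-03,  1.81152376e-03, -2.33836581e-04,  2.31996088e-03,
        4.02824624e-05, -8.23476218e-04]), 'joint_torque': array([ 6.87376578e-04, -5.57382560e+01, -2.81743366e+01,  7.52266601e-05,
        7.21184188e-03,  1.02962622e-05]), 'eef_pos': array([6.24476973e-01, 4.22821985e-05, 2.55547021e-01]), 'tool_rot': array([ 0.49961915,  0.50039682, -0.50037863,  0.4996048 ]), 'contact_force': array([-0.00378303,  0.66755506, -0.88887709]), 'wrist_torque': array([-0.04242472, -0.02101659, -0.02585389]), 'finger_gap': 0.08522454712141246}
scene {'K': array([[347.4871577 ,   0.        , 249.81283239],
       [  0.        , 347.4871577 , 195.09470976],
       [  0.        ,   0.        ,   1.        ]]), 'k1': -0.016862683128825065, 'eye': array([1.48077717, 0.15199569, 0.90245538]), 'attitude': array([0.26761916, 0.32172831, 0.68503901, 0.59631572])}
side {'K': array([[396.86555368,   0.        , 254.52858331],
       [  0.        , 396.86555368, 190.28013571],
       [  0.        ,   0.        ,   1.        ]]), 'k1': 0.013318833295847215, 'eye': array([0.04264575, 0.94128244, 1.06287477]), 'attitude': array([-0.11002664,  0.38941338,  0.88470973, -0.23138723])}
wrist {'K': array([[298.4662907 ,   0.        , 262.88130456],
       [  0.        , 298.4662907 , 189.78613579],
       [  0.        ,   0.        ,   1.        ]]), 'k1': -0.032688826561459515, 'mount': array([[ 3.77980489e-04,  2.92194631e-01, -9.56358800e-01,
        -1.17203706e-01],
       [ 9.99999722e-01,  5.03696745e-04,  5.49122221e-04,
         9.25977406e-04],
       [ 6.42165380e-04, -9.56358742e-01, -2.92194360e-01,
        -7.40621182e-02],
       [ 0.00000000e+00,  0.00000000e+00,  0.00000000e+00,
         1.00000000e+00]])}
```

View pics/scene0.png

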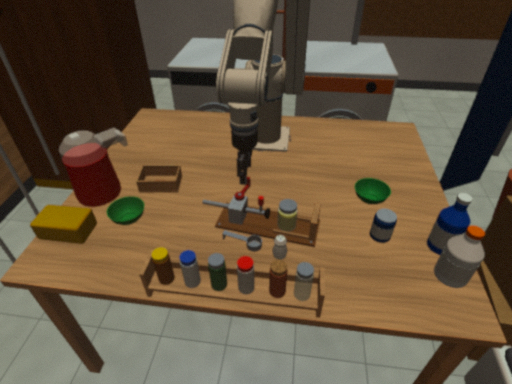

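View pics/side0.png

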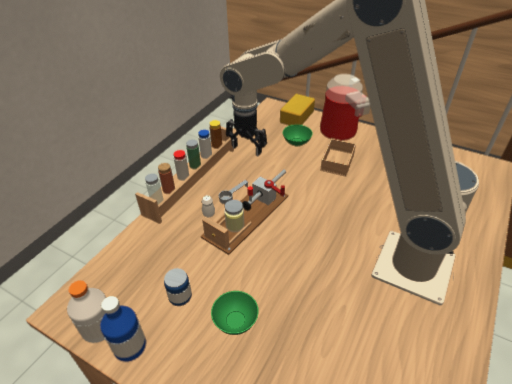

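Scene: the keeper's board spans (218,228)–(320,240). The red lever peg is near (245,186), the red knob near (262,200), the jar at (287,215) and the fence at (316,222). The shaker and scoop are just to the camera side.

```bash
python3 - <<'E'
from h import *
a=cv2.imread('pics/scene0.png')[170:260,195:335];b=cv2.imread('pics/side0.png')[160:260,190:300]
w=manip.capture('wrist')[:,:,::-1]; cv2.imwrite('pics/wrist0.png',w)
A=cv2.resize(a,(400,257),interpolation=cv2.INTER_CUBIC);B=cv2.resize(b,(283,257),interpolation=cv2.INTER_CUBIC)
can=np.zeros((257+340,800,3),np.uint8);can[:257,:400]=A;can[:257,400:683]=B
can[257:,:453]=cv2.resize(w,(453,340)); cv2.imwrite('pics/c1.png',can)
for n in ['scene','side','wrist']:
    im=cv2.imread(f'pics/{n}0.png'); h=cv2.cvtColor(im,cv2.COLOR_BGR2HSV)
    m=(((h[...,0]<7)|(h[...,0]>172))&(h[...,1]>150)&(h[...,2]>70)).astype(np.uint8)
    k,l,s,c=cv2.connectedComponentsWithStats(m)
    print(n,[(tuple(s[i]),c[i].round(1).tolist()) for i in range(1,k) if s[i,4]>8])
E
```

```text
scene [((np.int32(62), np.int32(147), np.int32(45), np.int32(21), np.int32(469)), [84.9, 158.8]), ((np.int32(235), np.int32(184), np.int32(15), np.int32(15), np.int32(67)), [241.7, 192.1]), ((np.int32(259), np.int32(196), np.int32(5), np.int32(6), np.int32(23)), [260.7, 198.1]), ((np.int32(237), np.int32(256), np.int32(16), np.int32(16), np.int32(193)), [244.8, 262.8])]
side [((np.int32(321), np.int32(95), np.int32(39), np.int32(45), np.int32(1222)), [338.3, 119.6]), ((np.int32(174), np.int32(150), np.int32(11), np.int32(9), np.int32(81)), [179.1, 154.2]), ((np.int32(265), np.int32(180), np.int32(20), np.int32(16), np.int32(106)), [275.1, 187.4]), ((np.int32(247), np.int32(186), np.int32(6), np.int32(10), np.int32(46)), [249.9, 190.5])]
wrist [((np.int32(208), np.int32(125), np.int32(24), np.int32(24), np.int32(440)), [219.3, 136.7]), ((np.int32(128), np.int32(190), np.int32(84), np.int32(43), np.int32(1407)), [175.8, 210.0]), ((np.int32(101), np.int32(197), np.int32(17), np.int32(17), np.int32(212)), [109.3, 205.1])]
```

View pics/c1.png

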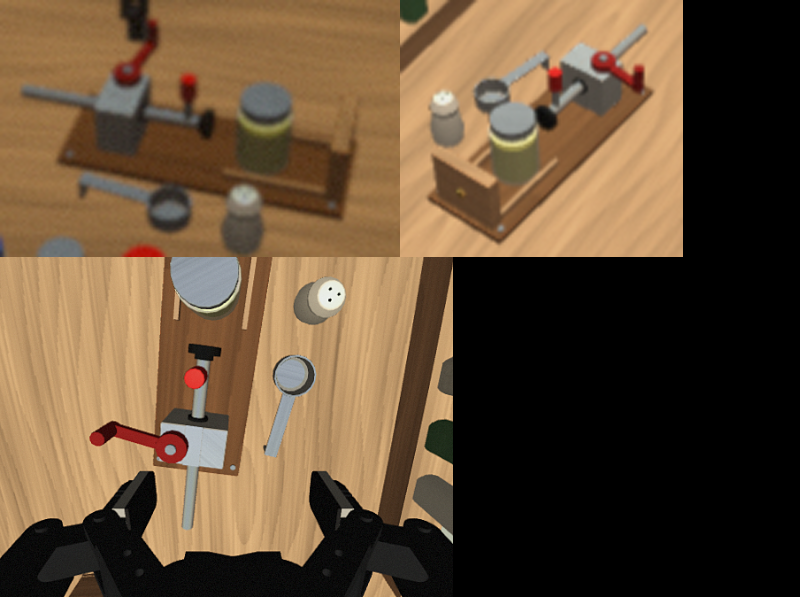

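The wrist view shows the pivot disc at about (193,215), the peg top at (110,205) and the knob at (219,137). The rod runs from about (211,306) up to (229,113).

```bash
python3 - <<'E'
from h import *
st=manip.observe(); cw,cs,cd=[manip.camera_info(n) for n in('wrist','scene','side')]
print(R.from_quat(st['tool_rot']).as_matrix().round(3))
im=cv2.imread('pics/wrist0.png');h=cv2.cvtColor(im,cv2.COLOR_BGR2HSV)
f=lambda u,v:(u/.885,(v-257)/.885)
# knob & peg: bright top
for nm,(x,y,w,hh) in dict(knob=(205,122,30,30),peg=(98,194,24,24)).items():
    V=h[y:y+hh,x:x+w]; m=((V[...,0]<8)|(V[...,0]>172))&(V[...,1]>150); ys,xs=np.nonzero(m); print(nm,V[m][:,2].min(),np.median(V[m][:,2]),V[m][:,2].max(),xs.min()+x,xs.max()+x,ys.min()+y,ys.max()+y)
print('knob w',onz(cw,(219.3,136.7),.122,st)); print('peg w',onz(cw,(109.3,205.1),.124,st)); print('pivot w',onz(cw,f(171,447),.102,st))
def tri(l):
    A=np.zeros((3,3));b=np.zeros(3)
    for c,uv,s in l:
        e,d=ray(c,uv,s);d/=np.linalg.norm(d);P=np.eye(3)-np.outer(d,d);A+=P;b+=P@e
    return np.linalg.solve(A,b)
print('knob tri',tri([(cs,(260.7,198.1),None),(cd,(249.9,190.5),None)]),tri([(cs,(260.7,198.1),None),(cd,(249.9,190.5),None),(cw,(219.3,136.7),st)]))
print('rod', onz(cw,f(187,520),.055,st),onz(cw,f(199,400),.055,st),'bumper top',onz(cw,f(205,349),.074,st))
print('board corners rear',onz(cw,f(153,467),.012,st),onz(cw,f(238,475),.012,st),'L edge',onz(cw,f(166,258),.012,st),'R',onz(cw,f(271,258),.012,st))
print('cap', onz(cs,(288.1,203.3),.112),onz(cd,(233.9,207.4),.112))
g=lambda u,v:(195+u/2.857,170+v/2.857)
print('fence top scene',onz(cs,g(332,150),.088),onz(cs,g(354,97),.088))
print('board corners scene',onz(cs,g(60,160),.012),onz(cs,g(341,217),.012))
E
```

```text
[[-0.001  1.    -0.   ]
 [ 0.    -0.    -1.   ]
 [-1.    -0.001 -0.   ]]
knob 48 227.0 241 208 234 123 148
peg 25 147.0 186 101 121 194 213
knob w [0.5888747  0.04381185 0.122     ]
peg w [ 0.48781407 -0.01625514  0.124     ]
pivot w [ 0.55718168 -0.03408633  0.102     ]
knob tri [0.58488866 0.04667737 0.1146456 ] [0.5862198  0.04504925 0.11425127]
rod [ 0.56008783 -0.16441527  0.055     ] [0.58395281 0.00893411 0.055     ] bumper top [0.59505826 0.0694364  0.074     ]
board corners rear [ 0.50485351 -0.1024594   0.012     ] [ 0.63313236 -0.11561755  0.012     ] L edge [0.54429896 0.17576237 0.012     ] R [0.67167212 0.17535717 0.012     ]
cap [0.59398054 0.13939507 0.112     ] [0.59138793 0.14813002 0.112     ]
fence top scene [0.65206825 0.22023128 0.088     ] [0.55688484 0.24559555 0.088     ]
board corners scene [ 0.63620217 -0.11005889  0.012     ] [0.68502686 0.23853287 0.012     ]
```

{"name": "step_arm", "arguments": {
  "plan": [
    [1, 0, 0, 0, 0.13, 0, 0],
    [1, 0.03, -0.036, -0.005, 0, 0, 0],
    [1, 0.03, -0.036, -0.005, 0, 0, 0],
    [1, 0.04, 0, 0, 0, 0, 0],
    [1, 0.04, 0, 0, 0, 0, 0]
  ],
  "squeeze": 40
}}

```text
t: 0.65
eef_pos: [0.5825, 0.012, 0.1717]
tool_rot: [0.533, 0.465, -0.533, 0.465]
contact_force: [-0.3, -0.3, 0.2]
finger_gap: 0.0125
```

{"name": "step_arm", "arguments": {
  "plan": [
    [1, 0.033, 0, 0, 0, 0, 0],
    [1, 0.033, 0, 0, 0, 0, 0],
    [1, 0, 0, 0, 0, 0, 0]
  ]
}}

```text
t: 0.95
eef_pos: [0.581, 0.0118, 0.1301]
tool_rot: [-0.531, -0.466, 0.534, -0.464]
contact_force: [-1.1, -0.4, 0.7]
finger_gap: 0.0001
```

```bash
python3 - <<'E'
from h import *
w=manip.capture('wrist')[:,:,::-1]; cv2.imwrite('pics/w1.png',w); print(manip.observe())
E
```

```text
{'t': 1.0, 'joints': array([-1.11339286e-04,  5.30807267e-01,  1.80067140e+00, -2.01727031e-05,
        8.13261821e-01,  1.36004914e-01]), 'joint_velocities': array([-1.24557248e-03, -3.25377471e-02, -2.36110359e-02, -3.45058182e-05,
        7.77538358e-03, -9.35755996e-04]), 'joint_torque': array([ 2.41739566e-03, -5.36886942e+01, -2.05496639e+01, -6.02117848e-05,
       -1.13186210e-01,  1.86125880e-05]), 'eef_pos': array([0.58200569, 0.01183115, 0.13158197]), 'tool_rot': array([-0.53199941, -0.46557061,  0.53368336, -0.46411498]), 'contact_force': array([ 0.5052598 , -0.17144642,  0.49562993]), 'wrist_torque': array([ 0.02220259, -0.02821458, -0.05741036]), 'finger_gap': 0.00017989516374832413}
```

View pics/w1.png

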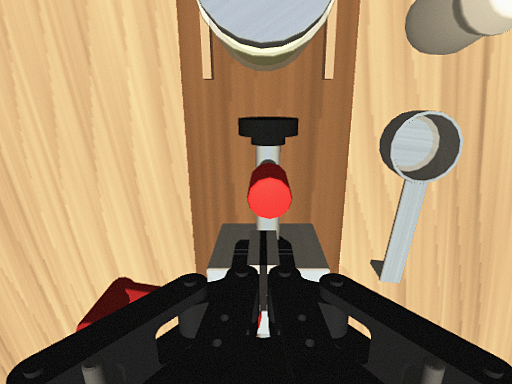

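The shut fingers sit directly behind the knob (knob at (268,195), seam at x≈264), and the jar is ahead of the bumper. I'll start pushing.

{"name": "step_arm", "arguments": {
  "plan": [
    [1, 0, 0, -0.008, 0, 0, 0],
    [1, 0, 0, -0.01, 0, 0, 0],
    [1, 0, 0, -0.01, 0, 0, 0],
    [1, 0, 0, -0.01, 0, 0, 0],
    [1, 0, 0, -0.01, 0, 0, 0]
  ]
}}

```text
t: 1.5
eef_pos: [0.5876, 0.04, 0.1339]
tool_rot: [0.533, 0.464, -0.533, 0.466]
contact_force: [-0.2, -7.0, 0.6]
finger_gap: 0.0001
```

{"name": "step_arm", "arguments": {
  "plan": [
    [1, 0, 0, -0.008, 0, 0, 0],
    [1, 0, 0, -0.008, 0, 0, 0],
    [1, 0, 0, -0.008, 0, 0, 0],
    [1, 0, 0, -0.008, 0, 0, 0],
    [1, 0, 0, -0.008, 0, 0, 0]
  ]
}}

```text
t: 2.0
eef_pos: [0.5908, 0.0634, 0.1339]
tool_rot: [-0.533, -0.464, 0.533, -0.466]
contact_force: [-0.4, -9.2, 0.4]
finger_gap: 0.0001
```

```bash
python3 - <<'E'
from h import *
s=manip.observe();print(s['eef_pos'],s['contact_force'])
w=manip.capture('wrist')[:,:,::-1]; s=manip.capture('scene')[165:265,195:345,::-1]
can=np.zeros((384,800,3),np.uint8);can[:,:400]=cv2.resize(w,(400,300)) .repeat(1,0)[:1]*0; can[:300,:400]=cv2.resize(w,(400,300));can[:267,400:]=cv2.resize(s,(400,267),interpolation=cv2.INTER_CUBIC)
cv2.imwrite('pics/w2.png',can)
E
```

```text
[0.5907693  0.06337359 0.13390618] [-0.36289359 -9.23284123  0.44328813]
```

View pics/w2.png

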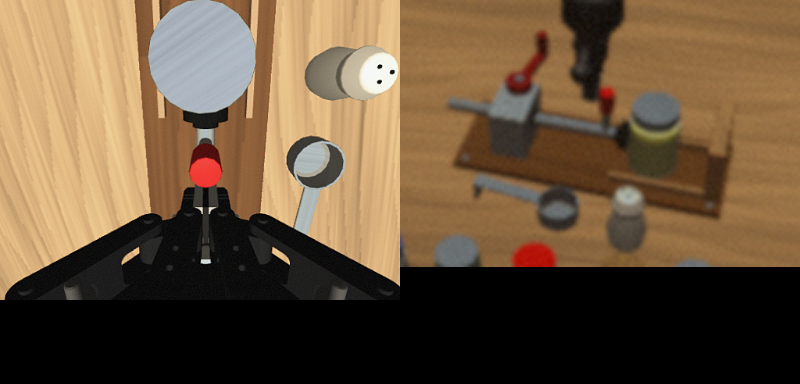

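The bumper has met the jar: the force is 9 N, which is the 6 N drag plus jar friction. I'll go on 20 mm, then take small steps.

{"name": "step_arm", "arguments": {
  "plan": [
    [1, 0, 0, -0.007, 0, 0, 0],
    [1, 0, 0, -0.007, 0, 0, 0],
    [1, 0, 0, -0.007, 0, 0, 0],
    [1, 0, 0, -0.007, 0, 0, 0],
    [1, 0, 0, -0.005, 0, 0, 0]
  ]
}}

```text
t: 2.6
eef_pos: [0.5934, 0.0831, 0.1339]
tool_rot: [0.533, 0.464, -0.533, 0.466]
contact_force: [0.7, -8.6, 3.1]
finger_gap: 0.0001
```

```bash
python3 - <<'E'
from h import *
s=manip.observe();print(s['eef_pos'],s['contact_force'])
w=manip.capture('wrist')[:,:,::-1]; s=manip.capture('side')[165:255,190:300,::-1]
can=np.zeros((384,800,3),np.uint8); can[:300,:400]=cv2.resize(w,(400,300));can[:327,400:]=cv2.resize(s,(400,327),interpolation=cv2.INTER_CUBIC)
cv2.imwrite('pics/w3.png',can)
E
```

```text
[0.59343143 0.08307632 0.13385615] [ 0.68090322 -8.5650385   3.09177415]
```

View pics/w3.png

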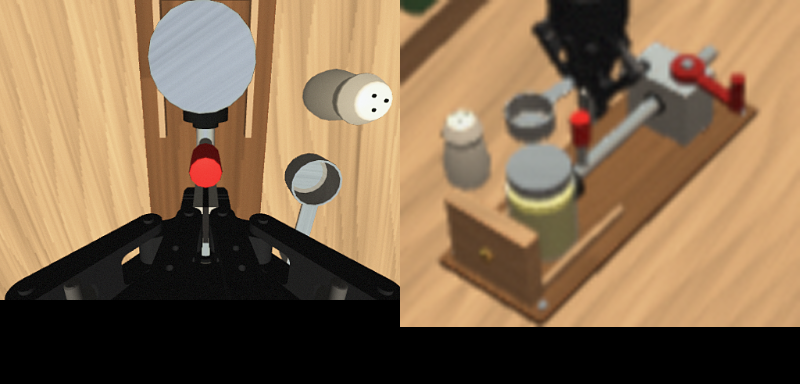

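The jar is still sliding freely and hasn't reached the pad. I'll take small steps now.

{"name": "step_arm", "arguments": {
  "plan": [
    [1, 0, 0, -0.002, 0, 0, 0],
    [1, 0, 0, -0.002, 0, 0, 0]
  ]
}}

```text
t: 2.9
eef_pos: [0.5937, 0.0853, 0.1339]
tool_rot: [0.533, 0.464, -0.533, 0.466]
contact_force: [0.0, -9.6, 3.7]
finger_gap: 0.0001
```

{"name": "step_arm", "arguments": {
  "plan": [
    [1, 0, 0, -0.002, 0, 0, 0],
    [1, 0, 0, -0.002, 0, 0, 0]
  ]
}}

```text
t: 3.1
eef_pos: [0.5941, 0.0876, 0.1339]
tool_rot: [0.533, 0.464, -0.533, 0.466]
contact_force: [-1.3, -9.4, 2.5]
finger_gap: 0.0002
```

{"name": "step_arm", "arguments": {
  "plan": [
    [1, 0, 0, -0.002, 0, 0, 0],
    [1, 0, 0, -0.002, 0, 0, 0]
  ]
}}

```text
t: 3.3
eef_pos: [0.5944, 0.09, 0.1339]
tool_rot: [0.533, 0.464, -0.533, 0.466]
contact_force: [-0.7, -8.1, 3.5]
finger_gap: 0.0002
```

{"name": "step_arm", "arguments": {
  "plan": [
    [1, 0, 0, -0.002, 0, 0, 0],
    [1, 0, 0, -0.002, 0, 0, 0]
  ]
}}

```text
t: 3.5
eef_pos: [0.5947, 0.0924, 0.1339]
tool_rot: [0.533, 0.464, -0.533, 0.466]
contact_force: [-0.7, -8.9, 3.2]
finger_gap: 0.0002
```

{"name": "step_arm", "arguments": {
  "plan": [
    [1, 0, 0, -0.002, 0, 0, 0],
    [1, 0, 0, -0.002, 0, 0, 0]
  ]
}}

```text
t: 3.7
eef_pos: [0.595, 0.0948, 0.1339]
tool_rot: [0.533, 0.464, -0.533, 0.466]
contact_force: [-0.1, -9.0, 4.1]
finger_gap: -0.0003
```

{"name": "step_arm", "arguments": {
  "plan": [
    [1, 0, 0, -0.002, 0, 0, 0],
    [1, 0, 0, -0.002, 0, 0, 0]
  ]
}}

```text
t: 3.9
eef_pos: [0.5954, 0.0971, 0.1339]
tool_rot: [-0.533, -0.464, 0.533, -0.466]
contact_force: [-0.3, -9.5, 3.7]
finger_gap: -0.0002
```

{"name": "step_arm", "arguments": {
  "plan": [
    [1, 0, 0, -0.002, 0, 0, 0],
    [1, 0, 0, -0.002, 0, 0, 0]
  ]
}}

```text
t: 4.1
eef_pos: [0.5957, 0.0995, 0.1339]
tool_rot: [0.533, 0.464, -0.533, 0.466]
contact_force: [0.0, -9.3, 2.9]
finger_gap: 0.0
```

{"name": "step_arm", "arguments": {
  "plan": [
    [1, 0, 0, -0.002, 0, 0, 0],
    [1, 0, 0, -0.002, 0, 0, 0]
  ]
}}

```text
t: 4.3
eef_pos: [0.596, 0.1019, 0.1339]
tool_rot: [0.533, 0.464, -0.533, 0.466]
contact_force: [-0.8, -8.7, 4.1]
finger_gap: -0.0001
```

{"name": "step_arm", "arguments": {
  "plan": [
    [1, 0, 0, -0.002, 0, 0, 0],
    [1, 0, 0, -0.002, 0, 0, 0]
  ]
}}

```text
t: 4.5
eef_pos: [0.5963, 0.1041, 0.1339]
tool_rot: [-0.533, -0.464, 0.533, -0.466]
contact_force: [-0.1, -11.7, 3.6]
finger_gap: 0.0001
```

{"name": "step_arm", "arguments": {
  "plan": [
    [1, 0, 0, -0.001, 0, 0, 0],
    [1, 0, 0, 0, 0, 0, 0]
  ]
}}

```text
t: 4.7
eef_pos: [0.5964, 0.1044, 0.1339]
tool_rot: [-0.532, -0.464, 0.533, -0.466]
contact_force: [-1.7, -11.5, 3.4]
finger_gap: -0.0002
```

{"name": "step_arm", "arguments": {
  "plan": [
    [1, 0, 0, -0.0015, 0, 0, 0],
    [1, 0, 0, 0, 0, 0, 0]
  ]
}}

```text
t: 4.9
eef_pos: [0.5964, 0.1049, 0.1339]
tool_rot: [-0.532, -0.464, 0.533, -0.466]
contact_force: [-1.0, -13.3, 4.8]
finger_gap: -0.0002
```

{"name": "step_arm", "arguments": {
  "plan": [
    [1, 0, 0, -0.0015, 0, 0, 0],
    [1, 0, 0, 0, 0, 0, 0]
  ]
}}

```text
t: 5.1
eef_pos: [0.5964, 0.1053, 0.1339]
tool_rot: [-0.532, -0.464, 0.533, -0.466]
contact_force: [-0.3, -15.2, 6.0]
finger_gap: 0.0003
```

About 15 N at the handle means about 9 N on the jar. I'll hold, then back off gently and lift.

{"name": "step_arm", "arguments": {
  "plan": [
    [1, 0, 0, 0, 0, 0, 0],
    [1, 0, 0, 0, 0, 0, 0],
    [1, 0, 0, 0.002, 0, 0, 0],
    [1, 0, 0, 0.005, 0, 0, 0],
    [1, 0, 0, 0.01, 0, 0, 0]
  ]
}}

```text
t: 5.6
eef_pos: [0.595, 0.0979, 0.1333]
tool_rot: [0.533, 0.465, -0.532, 0.465]
contact_force: [-0.3, -0.5, -0.7]
finger_gap: 0.0
```

{"name": "step_arm", "arguments": {
  "plan": [
    [1, 0, 0, 0.02, 0, 0, 0],
    [1, -0.05, 0, 0.02, 0, 0, 0],
    [1, -0.06, 0, 0, 0, 0, 0],
    [1, 0, 0, 0, 0, 0, 0]
  ]
}}

```text
t: 6.0
eef_pos: [0.5941, 0.0732, 0.2033]
tool_rot: [0.535, 0.463, -0.531, 0.466]
contact_force: [0.9, 0.1, -0.1]
finger_gap: -0.0
```

```bash
python3 - <<'E'
from h import *
st=manip.observe();print(st['t'],st['eef_pos'],st['tool_rot'],st['joints'],st['contact_force'])
w=manip.capture('wrist')[:,:,::-1]; cv2.imwrite('pics/w4.png',w)
E
```

```text
6.0 [0.59410174 0.0732047  0.20332283] [ 0.53533704  0.46308995 -0.53068363  0.46619399] [1.02624789e-01 4.46198922e-01 1.73388598e+00 2.52999606e-04
 9.53599783e-01 2.39323723e-01] [ 0.919843    0.13254605 -0.12033605]
```

View pics/w4.png

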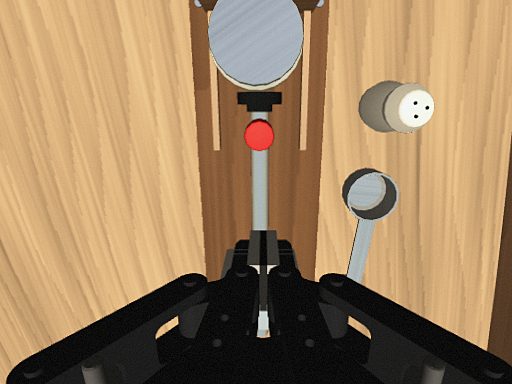

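The jar is touching the bumper and the rod stayed put: knob at (260,135), bumper at (259,100). Now the lever.

{"name": "step_arm", "arguments": {
  "plan": [
    [1, 0, -0.031, 0.0344, 0, 0, 0],
    [1, 0, -0.031, 0.0344, 0, 0, 0],
    [1, 0, -0.031, 0.0344, 0, 0, 0],
    [1, 0, -0.031, 0.0344, 0, 0, 0],
    [1, 0, -0.031, 0.0344, 0, 0, 0]
  ]
}}

```text
t: 6.55
eef_pos: [0.4835, -0.0166, 0.1977]
tool_rot: [-0.532, -0.465, 0.533, -0.464]
contact_force: [0.2, 0.0, 0.3]
finger_gap: -0.0001
```

{"name": "step_arm", "arguments": {
  "plan": [
    [0, 0, 0, 0, 0.134, 0, 0],
    [0, 0, 0, 0, 0.134, 0, 0],
    [0, 0, 0, 0, 0.134, 0, 0],
    [0, 0, 0, 0, 0.134, 0, 0],
    [0, 0, 0, 0, 0.134, 0, 0]
  ]
}}

```text
t: 7.05
eef_pos: [0.4845, -0.016, 0.1977]
tool_rot: [-0.66, -0.252, 0.661, -0.251]
contact_force: [0.7, 0.6, -0.1]
finger_gap: 0.0722
```

{"name": "step_arm", "arguments": {
  "plan": [
    [0, 0, 0, 0, 0.134, 0, 0],
    [0, 0, 0, 0, 0.134, 0, 0],
    [0, 0, 0, 0, 0.134, 0, 0],
    [0, 0, 0, 0, 0.134, 0, 0],
    [0, 0, 0, 0, 0.134, 0, 0]
  ]
}}

```text
t: 7.55
eef_pos: [0.4844, -0.016, 0.1977]
tool_rot: [-0.706, -0.009, 0.708, -0.009]
contact_force: [0.3, -0.2, 0.1]
finger_gap: 0.085
```

{"name": "step_arm", "arguments": {
  "plan": [
    [0, 0, 0, 0, 0.134, 0, 0],
    [0, 0, 0, 0, 0.134, 0, 0],
    [0, 0, 0, 0, 0, 0, 0]
  ]
}}

```text
t: 7.85
eef_pos: [0.4845, -0.016, 0.1978]
tool_rot: [-0.701, 0.088, 0.702, 0.088]
contact_force: [-1.1, 0.4, 0.7]
finger_gap: 0.0852
```

```bash
python3 - <<'E'
from h import *
st=manip.observe();print(st['t'],st['eef_pos'],R.from_quat(st['tool_rot']).as_matrix().round(3),st['joints'])
w=manip.capture('wrist')[:,:,::-1]; cv2.imwrite('pics/w5.png',w)
print([proj(manip.camera_info('wrist'),p,st) for p in ([.488,-.0165,.128],[.557,-.034,.1])])
E
```

```text
7.85 [ 0.48452068 -0.01596046  0.19777273] [[-0.002 -0.248 -0.969]
 [ 0.    -0.969  0.248]
 [-1.     0.     0.002]] [-5.75365031e-02  3.04845311e-01  1.97884948e+00  1.34849816e-04
  8.59709574e-01  1.76342261e+00]
[array([262.05367098, 210.78845563]), array([261.81244241,  99.76653786])]
```

View pics/w5.png

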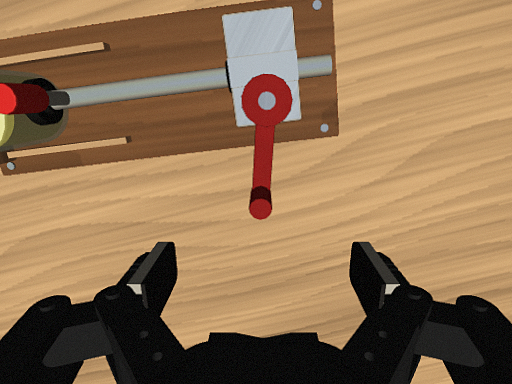

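The peg is at (260,209) and the pivot at (267,100), in line with the open jaws as predicted. I'll descend and grip lightly.

{"name": "step_arm", "arguments": {
  "plan": [
    [0, 0.03, 0, -0.006, 0, 0, 0],
    [0, 0.04, 0, 0, 0, 0, 0],
    [0, 0.037, 0, 0, 0, 0, 0],
    [0, 0, 0, 0, 0, 0, 0]
  ]
}}

```text
t: 8.3
eef_pos: [0.4866, -0.0168, 0.1319]
tool_rot: [-0.7, 0.087, 0.704, 0.087]
contact_force: [-0.4, 0.7, 0.5]
finger_gap: 0.0853
```

{"name": "step_arm", "arguments": {
  "plan": [
    [1, 0, 0, 0, 0, 0, 0],
    [1, 0, 0, 0, 0, 0, 0],
    [1, 0, 0, 0, 0, 0, 0],
    [1, 0, 0, 0, 0, 0, 0],
    [1, 0, 0, 0, 0, 0, 0]
  ],
  "squeeze": 30
}}

```text
t: 8.8
eef_pos: [0.4891, -0.0168, 0.1351]
tool_rot: [0.702, -0.088, -0.701, -0.088]
contact_force: [-0.2, 1.5, 5.9]
finger_gap: 0.0145
```

{"name": "step_arm", "arguments": {
  "plan": [
    [1, 0, 0, 0, 0, 0, 0],
    [1, 0, 0, 0, 0, 0, 0]
  ]
}}

```text
t: 9.0
eef_pos: [0.4891, -0.0167, 0.1351]
tool_rot: [0.702, -0.088, -0.701, -0.088]
contact_force: [-2.0, 1.6, 6.4]
finger_gap: 0.0146
```

```bash
cat > arc.py <<'E'
from h import *
import sys
p=np.array([0.556,-0.0355]); st=manip.observe(); e=np.array(st['eef_pos'])
d=e[:2]-p; print('r',np.hypot(*d),'lever',(np.degrees(np.arctan2(d[1],d[0]))%360-162.2)/57.3,'gap',st['finger_gap'],'F',st['contact_force'].round(1),e.round(4),st['t'])
y=R.from_quat(st['tool_rot']).as_matrix()[:2,1];print('tooly',np.degrees(np.arctan2(y[1],y[0])))
E
python3 arc.py
```

```text
r 0.06947436038319833 lever 0.03707619216260237 gap 0.014578869984123735 F [-2.   1.6  6.4] [ 0.4891 -0.0167  0.1351] 9.0
tooly -104.27197209004645
```

{"name": "step_arm", "arguments": {
  "plan": [
    [1, -0.003, 0.0122, -0.0006, -0.1, 0, 0],
    [1, 0, 0.0122, -0.0006, -0.1, 0, 0],
    [1, 0, 0.0122, -0.0006, -0.1, 0, 0],
    [1, 0, 0.0122, -0.0006, -0.1, 0, 0],
    [1, 0, 0.0122, -0.0006, -0.1, 0, 0]
  ]
}}

```text
t: 9.5
eef_pos: [0.4879, -0.052, 0.1356]
tool_rot: [-0.699, -0.099, 0.701, -0.097]
contact_force: [-0.8, 11.0, -2.7]
finger_gap: 0.0143
```

```bash
python3 arc.py
```

```text
r 0.07005562741055375 lever 0.5481254695686317 gap 0.01430619134669962 F [-0.8 11.  -2.7] [ 0.4879 -0.052   0.1356] 9.5
tooly -74.09119296783211
```

Tracking well; continuing.

{"name": "step_arm", "arguments": {
  "plan": [
    [1, 0, 0.0122, -0.0006, -0.1, 0, 0],
    [1, 0, 0.0122, -0.0006, -0.1, 0, 0],
    [1, 0, 0.0122, -0.0006, -0.1, 0, 0],
    [1, 0, 0.0122, -0.0006, -0.1, 0, 0],
    [1, 0, 0.0122, -0.0006, -0.1, 0, 0]
  ]
}}

```text
t: 10.0
eef_pos: [0.5039, -0.0828, 0.1356]
tool_rot: [-0.649, -0.278, 0.653, -0.274]
contact_force: [-10.4, 8.6, 8.8]
finger_gap: 0.0148
```

```bash
python3 arc.py
```

```text
r 0.0703625592211753 lever 1.04702295433397 gap 0.01482905125965427 F [-10.4   8.6   8.8] [ 0.5039 -0.0828  0.1356] 10.0
tooly -44.085489809675025
```

{"name": "step_arm", "arguments": {
  "plan": [
    [1, 0, 0.0122, -0.0006, -0.1, 0, 0],
    [1, 0, 0.0122, -0.0006, -0.1, 0, 0],
    [1, 0, 0.0122, -0.0006, -0.1, 0, 0],
    [1, 0, 0.0122, -0.0006, -0.1, 0, 0],
    [1, 0, 0.0122, -0.0006, -0.1, 0, 0]
  ]
}}

```text
t: 10.5
eef_pos: [0.5365, -0.1026, 0.1357]
tool_rot: [-0.555, -0.437, 0.559, -0.434]
contact_force: [-5.1, -3.9, 0.0]
finger_gap: 0.0144
```

```bash
python3 arc.py
```

```text
r 0.0699175954113026 lever 1.598092473117708 gap 0.014414410914815838 F [-5.1 -3.9  0. ] [ 0.5365 -0.1026  0.1357] 10.5
tooly -13.980732988667317
```

{"name": "step_arm", "arguments": {
  "plan": [
    [1, 0, 0.0122, -0.0006, -0.1, 0, 0],
    [1, 0, 0.004, -0.0001, -0.03, 0, 0],
    [1, 0, 0, 0, 0, 0, 0],
    [1, 0, 0, 0, 0, 0, 0]
  ]
}}

```text
t: 10.9
eef_pos: [0.5461, -0.1045, 0.1353]
tool_rot: [-0.525, -0.472, 0.529, -0.47]
contact_force: [-6.2, -7.0, -0.7]
finger_gap: 0.0151
```

```bash
python3 arc.py
```

```text
r 0.06973750263962494 lever 1.7386060513694532 gap 0.015093137303702733 F [-6.2 -7.  -0.7] [ 0.5461 -0.1045  0.1353] 10.9
tooly -6.408779938910842
```

At about 1.74 rad and against the stop. I'll open, lift and look.

{"name": "step_arm", "arguments": {
  "plan": [
    [0, 0, 0, 0, 0, 0, 0],
    [0, 0, 0, 0, 0, 0, 0],
    [0, 0, 0, 0, 0, 0, 0],
    [0, 0, 0, 0, 0, 0, 0],
    [0, 0, 0, 0, 0, 0, 0]
  ]
}}

```text
t: 11.4
eef_pos: [0.5489, -0.1038, 0.1364]
tool_rot: [0.528, 0.471, -0.527, 0.471]
contact_force: [0.1, -0.4, 0.5]
finger_gap: 0.0846
```

{"name": "step_arm", "arguments": {
  "plan": [
    [0, -0.03, 0, 0, 0, 0, 0],
    [0, -0.06, 0, 0, 0, 0, 0],
    [0, -0.06, 0, 0, 0, 0, 0],
    [0, -0.03, 0, 0, 0, 0, 0],
    [0, 0, 0, 0, 0, 0, 0]
  ]
}}

```text
t: 11.9
eef_pos: [0.5505, -0.1042, 0.2474]
tool_rot: [0.529, 0.469, -0.526, 0.473]
contact_force: [0.1, 0.6, 0.3]
finger_gap: 0.0851
```

```bash
python3 - <<'E'
from h import *
st=manip.observe();print(st['t'],st['eef_pos'],st['contact_force'],st['finger_gap'])
w=manip.capture('wrist')[:,:,::-1]; s=manip.capture('side')[165:255,190:300,::-1]
can=np.zeros((384,800,3),np.uint8); can[:300,:400]=cv2.resize(w,(400,300));can[:327,400:]=cv2.resize(s,(400,327),interpolation=cv2.INTER_CUBIC)
cv2.imwrite('pics/w6.png',can)
E
```

```text
11.9 [ 0.55047883 -0.1041713   0.24743018] [0.14716928 0.59167332 0.27572097] 0.08508332509776549
```

View pics/w6.png

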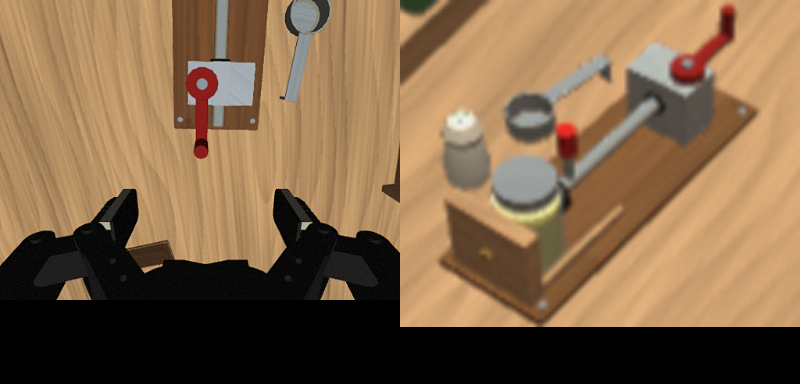

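The lever lies along the rod (closed), the jar stands upright between the bumper and the fence, and the arm is clear.

```bash
python3 -c "
from workcell import manip
print(manip.close_job())"
```

```text
the job is handed in; nothing more can be done
None
```

The jar is against the cork stop pad, the rod is clamped, and I've handed the job in. The hand-in gave no verdict.

- **Rod:** I pushed the red knob from behind with the fingers shut until the force rose against the pad. The peak reading was about 15 N at the handle. Taking off the rod's drag of about 6 N, that puts about 9 N on the jar, against the 18 N limit. I then backed off and let the bumper spring back to snug.
- **Lever:** I pinched the peg lightly and swung it along its arc to about 1.74 rad, where it came up against its stop. I then let go and lifted clear by about 12 s of the 61 s allowed.
- **Last checks:** The final pictures show the lever parallel to the rod, the jar upright between bumper and fence, and the shaker and scoop where they were. The force on the gripper reads about zero.
- **Not checked:** I could not measure the bumper and pad forces directly after release, so "snug" is inferred from the pushing forces and the rod holding its place. I did not measure the bystanders' positions. I looked only at the shaker and scoop; the arm stayed well away from the rest.

No check failed. The only small mismatch was a few millimetres in the lever pivot position between two views, and the lever followed the arc without trouble.

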